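# Complete the kit tray, then unlatch the kit cage and hold its gate wide

### The arm

A 6-joint arm with a two-finger parallel gripper is mounted at the origin on a cart in front of the work surface, level with it; the furniture and walls round the work are solid. World frame = base frame: x ahead of the robot, y to its left, z up, the work surface at z = 0. Lengths are in m, angles in rad, forces in N, time in s.
With the tool pointing down it reaches from about 0.35 to 0.85 m from the base axis. Payload 8.1 kg.
Tool frame: the origin (TCP) lies midway between the tips of the shut fingers; the grasp point (between the pads) lies 19 mm behind it (ctrl.hold_point_z is the z of the grasp point in the tool frame, in m); z points along the fingers, y is the line along which they close (so a half turn about z gives the same grasp; the last joint's range is limited). The gripper opens to 85 mm and grips with 20 to 120 N. Pads are 22 mm wide; open, the fingers measure 114 mm over their backs; the gripper's body (76 mm by 85 mm) begins 54 mm behind the grasp point. The pads swing forward as they close: fully open they stand 13 mm farther back than shut.
Start: joints at [1.057, 0.13, 1.488, -0, 1.523, -0.085], TCP at [0.249, 0.546, 0.231] pointing down, gripper open.
Joint ranges: [-2.96, 2.96], [-0.89, 2.26], [0.02, 2.5], [-1.34, 4.48], [0, 2.73], [-2.66, 2.66]. Speed limits (rad/s): [2.39, 2.39, 2.79, 3.14, 3.14, 3.14].

### API

Orientations are given as [roll, pitch, yaw] about the fixed x, y, z axes, in that order (R = Rz(yaw) Ry(pitch) Rx(roll)).
In Python, from workcell import ctrl gives the robot as it stands. Calls block until the motion is done:
- ctrl.goto(position, orientation): joint-space move of the TCP to a pose.
- ctrl.move_linear(position, vel=0.15, ori=None, contact_N=None): straight line of the TCP; ori=None keeps the orientation; vel is the mean speed in m/s. With contact_N (N) it stops when the force on the tool has changed by that much, and returns True; else False.
- ctrl.set_joints(angles): joint-space move.
- ctrl.gripper_to(opening, effort=None): opening from 0.0 (shut) to 1.0 (fully open); effort is the grip in N (None keeps the last); returns when the fingers have stopped.
- ctrl.pause(seconds).
- ctrl.ik(position, orientation): joint angles nearest the present ones, or None.
- ctrl.camera(name): name is "side" or "top"; returns the picture (480x640x3 uint8, blue, green, red); there is no depth.
- ctrl.camera_info(name): a dict with "vertical_fov" (degrees; the focal length in pixels is half the picture's height over the tangent of half this angle, whatever the lens; pixels are square), "cx", "cy" (the principal point, pixels), "cam_to_world" (4x4, takes a point from camera to world coordinates). Camera axes: x right, y down, z forward; pixel columns grow to the right and rows downward; lengths in m; the calibration is good to about 2 mm. A picture is of the moment at which its call begins. camera_info takes no time and is no camera call.
A pose or a line that the arm cannot do raises ctrl.PlanningError and nothing moves.
- ctrl.close_job(): hands the job in; it is judged then, once.
Readings, each from a call of its own:
- ctrl.get_time_s(): time.
- ctrl.get_qpos(): joint angles.
- ctrl.get_dq(): joint speeds.
- ctrl.get_joint_efforts(): joint torques, N m.
- ctrl.get_tcp_pos(): TCP position.
- ctrl.get_ee_rot(): TCP orientation.
- ctrl.get_force(): force on the tool from outside, world axes, zero at the start.
- ctrl.get_wrist_torque(): the same for the moment, N m.
- ctrl.get_grip_width(): opening from 0.0 (shut) to 1.0 (fully open).
- ctrl.get_grip_force(): force on a finger pad.
Only numpy, scipy, OpenCV 4.12 (cv2) and the standard library are available. Lean on these libraries where they do the work, as an engineer would, in place of code of your own. Each camera call takes 0.05 s, during which the arm holds its last target. There are 200 camera calls.

### The job

Complete the kit: lay the putty knife flat in the empty compartment of the grey kit tray, blade in the wide end and handle in the narrow end, without dropping it. Then open the small mesh cage for a colleague who will slide the tray in: squeeze the safety catch (the pair of upright plates nearer the hinge) until it lets the spring bolt move, then squeeze the bolt catch (the other pair) and swing the gate outward, past the click of its detent, until it stands at least square to the opening. A spring pulls the gate back, so finish while still holding it wide open; leave the tray about where it is and the other things on the bench alone.

Things in the scene. Friction and masses are not known exactly. Their poses are not given: they have to be found in the camera images.
- scraper_mid (a point): Putty knife, 224 x 60 x 21 mm, 0.12 kg, on the bench: wooden handle 116 mm long, 24 to 30 wide, 20 high, and a thin blade widening to 60 mm. This point: its balance point, on the centre line, half-way up the handle, 10.7 mm above what it lies on. +x along the knife to the blade, z up. Handle end 75 mm behind, blade edge 147 mm ahead. Grasp the handle here, across it (28 mm).
- blade_edge (a point): Middle of the putty knife's blade edge, 146 mm ahead of scraper_mid; the blade lies 10 mm above what the handle lies on.
- kit_tray: Grey kit tray, 250 x 162 x 28 mm, 0.7 kg, loose; floor, walls 5 mm. Origin under its centre, x along its two lanes. The -y lane holds a yellow screwdriver. The +y lane (240 x 76 mm) is empty: wide at +x for the blade, narrowed to 42 mm by two 16 mm high shoulders over the last 50 mm at -x for the handle's end. For x from -72 to 0 mm its long walls are notched down to 12 mm above the bench for the fingers.
- scraper_bay (a point): Where scraper_mid belongs when the knife lies in its compartment: tray x = -36 mm, y = +38 mm, 15.7 mm above the bench (10.7 above the compartment's floor). Axes as the tray's; the knife's +x (blade) must point along this +x.
- cage: Kit cage of dark steel tube and wire mesh, 215 wide x 262 deep x 130 mm high, roofed, fixed to the bench. Origin on the bench under the middle of its front opening; the front faces its -x. The mesh gate (196 wide, top at 126 mm) hangs in front of the opening, hinged on the post at the cage's -y side. Sanding discs lie on the roof at the back.
- gate_hinge (a point): On the gate's upright hinge axis, 114 mm above the bench; turns with the gate: +y runs along the gate to its free end, -x is its outside. Two pairs of finger plates stand off the outside, open to reach from above: each 4 mm thick in y, 23 to 57 mm in front of the gate, 88 to 134 mm above the bench; centres at y = 22 (safety, fixed), 66 (safety, moving), 112 (bolt, fixed), 156 mm (bolt, moving).
- safety_pinch (a point): Where to centre the fingers to squeeze the safety catch, closing along gate y: middle of its plates once squeezed, 40 mm in front of the gate, 114 mm above the bench. The plate nearer the hinge is fixed, outer face 17 mm from here; only the other moves: outer face 31 mm from here before, 17 mm after. Axes as gate_hinge.
- latch_pinch (a point): The same for the bolt catch at the gate's free end: the plate nearer the hinge is fixed (outer face 17 mm from here), the other slides towards it with the bolt (outer face 31 mm before, 17 mm after) and springs back when let go. 127 mm from the hinge axis along the gate, 40 mm in front of it, 114 mm above the bench; moves with the gate. Axes as gate_hinge.
- safety (a joint): Safety catch, rad: 0 = its foot props the bolt's tail so that the bolt cannot be drawn; from about 0.15 the bolt is free; 0.25 = fully squeezed (15 mm at the plates). About 2 N moves it and it stays where it is left.
- latch (a joint): Bolt, m: 0 = shot into the keeper; clear of it from 0.009; 0.014 = fully squeezed. Spring 4 N at first, 8 N at the end; it cannot be squeezed before the safety catch is clear, and must stay squeezed until the gate has left the post.
- gate (a joint): Gate, rad: 0 = shut; opens outward (counter-clockwise from above) to a stop at 1.9; 1.57 is square to the opening. A spring shuts it (0.04 N m when shut, 0.23 N m wide open); at 0.85 to 1.15 rad a cam under it must be pulled over a sprung ball (0.45 N m in all, 3.5 N at the bolt catch). Let go wide open, it swings back to about 1.1.
- jar: White plastic jar, black lid, 62 mm wide, 80 mm high; leave it alone. Origin under its centre.
- glue_bottle: Glue bottle, 48 mm wide, 134 mm high; leave it alone. Origin under its centre.
- tape_measure: Tape measure, 55 x 82 x 66 mm; leave it alone. Origin under its centre.
- snips: Small snips, 76 x 93 x 14 mm; leave them alone. Origin under the centre.
- chalk: Stick of chalk, 23 x 70 x 12 mm; leave it alone. Origin under its centre.
- marker: Black and white marker pen, 19 mm thick, 145 mm long, lying at the back; leave it alone. Origin under its centre.

How it is judged:
By the outcome, as a careful person would: the job done as asked, in the order asked, and still so for the second after the job is handed in, while the arm keeps its last pose, push and grip.
It also fails if it takes over 59 s, if anything falls off the work surface, if the arm or the gripper's body presses on something with over 40 N, if the wrist force passes 120 N, or if a joint passes its speed limit or range.

## Working session

There is one attempt and no reset: what is moved stays moved. The work goes in short steps, each a Python script; the robot and the scene stay as the last script left them, time stands still between calls to the robot, and variables do not carry over. Pictures are saved under pics/ and viewed, at most 10 in all, crops included, and the job is handed in when it is done.

```bash
mkdir -p pics
python3 - <<'E'
from workcell import ctrl
import cv2, numpy as np
np.set_printoptions(precision=4,suppress=True)
for n in("top","side"):
    cv2.imwrite(f"pics/{n}0.png",ctrl.camera(n)); i=ctrl.camera_info(n); print(n,i["vertical_fov"],i["cx"],i["cy"]); print(np.array(i["cam_to_world"]))
    print([k for k in i])
print(ctrl.get_time_s(),ctrl.hold_point_z, ctrl.get_ee_rot())
E
```

```text
top 46.299932873426634 327.40293191907915 238.8973534442855
[[ 0.0136 -0.9981  0.0604  0.451 ]
 [-0.9999 -0.014  -0.005  -0.0691]
 [ 0.0059 -0.0603 -0.9982  1.6643]
 [ 0.      0.      0.      1.    ]]
['vertical_fov', 'cx', 'cy', 'cam_to_world']
side 57.01940556358978 316.30352299103 238.38313617759312
[[-0.9978  0.0329 -0.0584  0.587 ]
 [ 0.067   0.4487 -0.8912  0.8559]
 [-0.0031 -0.8931 -0.4499  0.575 ]
 [ 0.      0.      0.      1.    ]]
['vertical_fov', 'cx', 'cy', 'cam_to_world']
0.1 -0.0187 [-3.1399 -0.0001  2.7128]
```

View pics/top0.png

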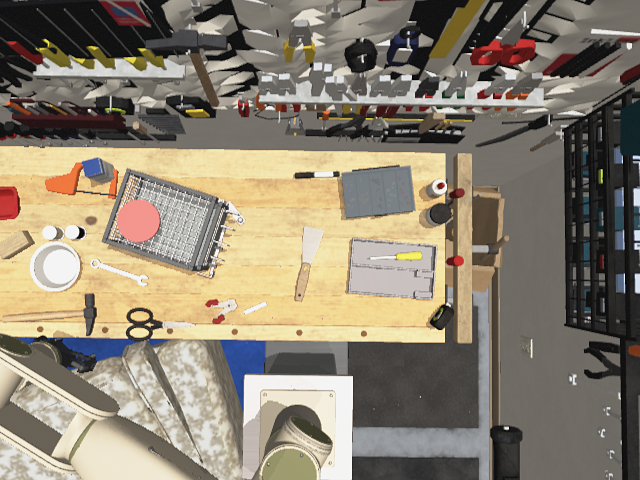

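View pics/side0.png

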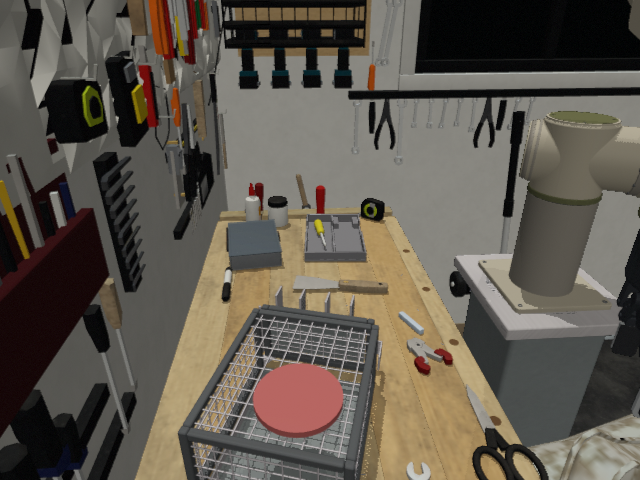

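Run:
```python
import cv2
im=cv2.imread("pics/top0.png"); s=cv2.imread("pics/side0.png")
def crop(im,x,y,w,h,f,n):
    c=cv2.resize(im[y:y+h,x:x+w],None,fx=f,fy=f,interpolation=cv2.INTER_CUBIC)
    for k in range(0,w,10):
        L=12 if k%50==0 else 5; cv2.line(c,(int(k*f),0),(int(k*f),L),(0,0,255),1)
        if k%20==0: cv2.putText(c,str(x+k),(int(k*f),22),0,.35,(0,0,255),1)
    for k in range(0,h,10):
        cv2.line(c,(0,int(k*f)),(6,int(k*f)),(0,0,255),1)
        if k%20==0: cv2.putText(c,str(y+k),(8,int(k*f)+4),0,.35,(0,0,255),1)
    cv2.imwrite(n,c)
crop(im,290,215,158,95,5,"pics/c1.png")
crop(im,95,160,155,120,5,"pics/c2.png")
crop(s,170,260,220,160,3.6,"pics/c3.png")
```

```text
(no output)
```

View pics/c1.png

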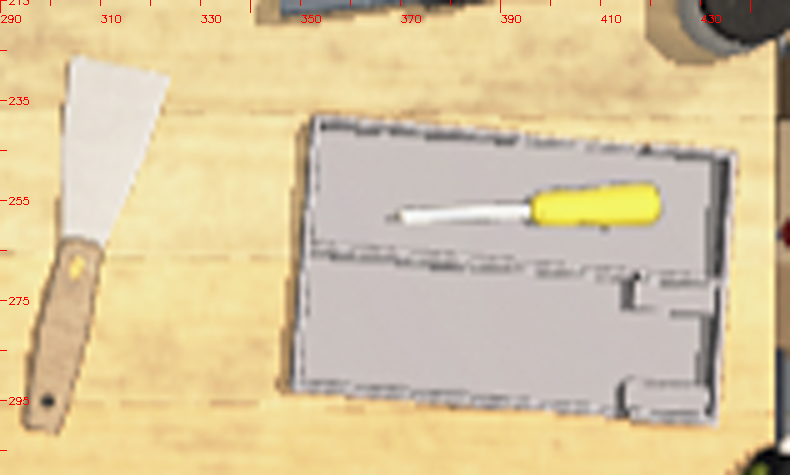

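View pics/c2.png

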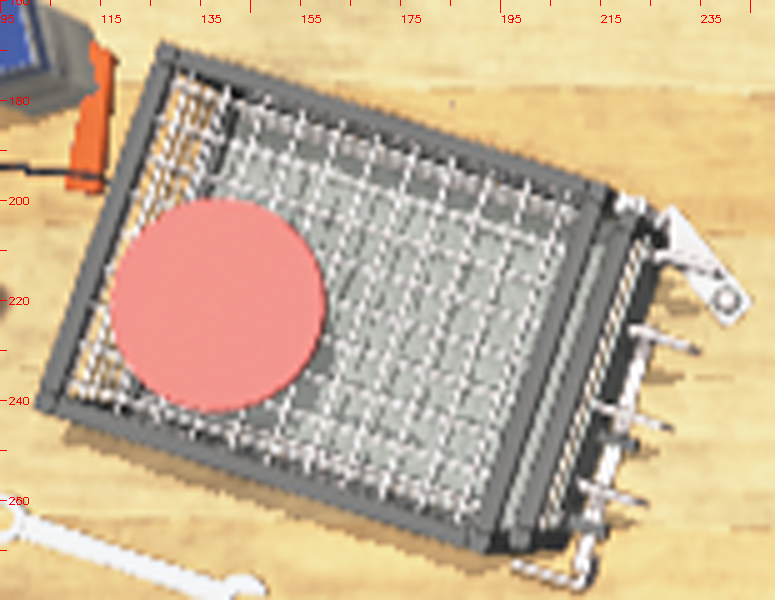

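View pics/c3.png

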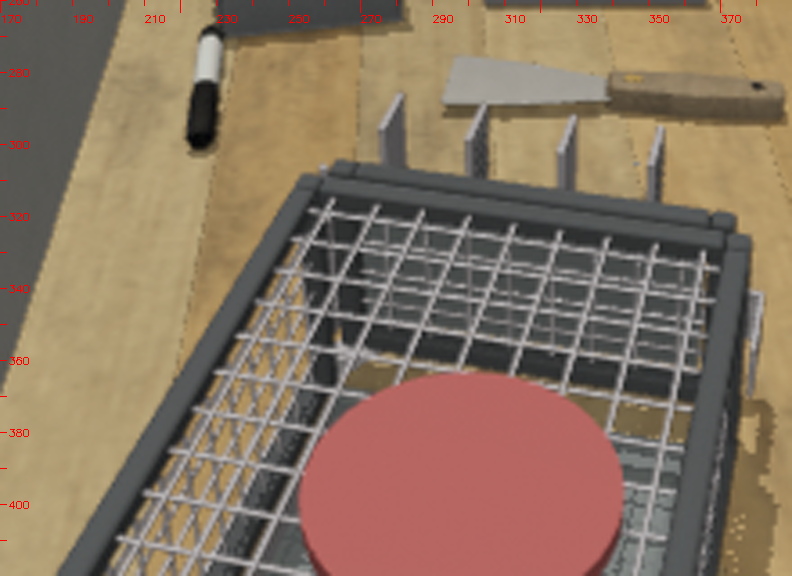

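Top view: the knife's blade edge is at about (314,228) and its handle end at (298,301). The tray rim corners are about (353,238), (437,245), (433,300) and (348,293), with the empty lane at the bottom and the narrow end on the right. The gate plates have their outer tips near (239,215), (234,230), (229,246) and (224,260), with the hinge at the far end. The side view shows the tops of the same plates from (282,286) to (354,295).

```bash
cat > h.py <<'E'
from workcell import ctrl
import numpy as np
from scipy.optimize import least_squares
np.set_printoptions(precision=4,suppress=True)
INFO={n:ctrl.camera_info(n) for n in("top","side")}
def proj(n,P):
    i=INFO[n]; M=np.linalg.inv(np.array(i["cam_to_world"])); f=240/np.tan(np.radians(i["vertical_fov"])/2)
    c=np.atleast_2d(P)@M[:3,:3].T+M[:3,3]
    return np.c_[i["cx"]+f*c[:,0]/c[:,2], i["cy"]+f*c[:,1]/c[:,2]]
def w(p,L):  # local -> world
    L=np.atleast_2d(L).astype(float); c,s=np.cos(p[2]),np.sin(p[2])
    return np.c_[p[0]+c*L[:,0]-s*L[:,1], p[1]+s*L[:,0]+c*L[:,1], L[:,2]]
def fit(obs,p0):  # obs: (cam, local pts m, pixels)
    r=least_squares(lambda p:np.concatenate([(proj(n,w(p,L))-U).ravel() for n,L,U in obs]),p0,loss="soft_l1")
    for n,L,U in obs: print(n,(proj(n,w(r.x,L))-U).round(1).tolist())
    print("pose",r.x); return r.x
E
cat > m.py <<'E'
from h import *
A=lambda x:np.array(x,float)
c1=lambda U:(A(U)+.5)/5-.5+[290,215]
c2=lambda U:(A(U)+.5)/5-.5+[95,160]
c3=lambda U:(A(U)+.5)/3.6-.5+[170,260]
print("tray"); fit([("top",A([[125,-81,28],[-125,-81,28],[-125,81,28],[125,81,28]])/1e3,c1([[313,117],[735,152],[715,424],[291,392]]))],[.5,-.2,1.5])
print("knife"); fit([("top",A([[147,30,10.5],[147,-30,10.5],[146.5,0,10.5],[-75,0,15],[41,0,18]])/1e3,c1([[70,57],[168,78],[119,67],[40,430],[83,242]])),
 ("side",A([[147,30,10.5],[147,-30,10.5]])/1e3,c3([[444,103],[457,57]]))],[.5,0,-.2])
print("gate"); 
t=[[-57,y,134] for y in(22,66,112,156)]; b=[[-23,y,134] for y in(22,66,112,156)]
fit([("top",A(t+b[1:])/1e3,c2([[722,275],[697,350],[670,429],[645,503],[632,328],[597,407],[582,484]])),
 ("side",A(t+b)/1e3,c3([[403,93],[486,102],[575,117],[662,127],[381,130],[468,140],[559,153],[650,162]]))],[.64,.23,1.25])
E
python3 m.py
```

```text
tray
top [[-0.5, -0.3], [0.4, -0.4], [0.6, 0.7], [-0.4, 0.2]]
pose [ 0.4655 -0.2676  1.5041]
knife
top [[0.1, 0.1], [0.4, 0.1], [0.2, 0.4], [-0.0, 1.5], [-0.3, 0.3]]
side [[-1.3, 0.7], [-0.5, -0.0]]
pose [ 0.4381 -0.0074 -0.1974]
gate
top [[-0.6, -0.1], [-0.7, 0.2], [-0.8, 0.3], [-1.0, 0.9], [0.5, 0.7], [2.0, 0.9], [-0.2, 0.8]]
side [[-0.5, -0.4], [-0.4, 0.1], [-0.3, -0.8], [-0.2, -0.4], [-0.2, -0.5], [-0.4, -0.0], [0.0, -0.1], [-0.1, 0.8]]
pose [0.645  0.2153 1.2672]
```

```bash
cat >> h.py <<'E'
PI=np.pi
TRAY=[0.4655,-0.2676,1.5041]; KNIFE=[0.4381,-0.0074,-0.1974]; GATE=[0.645,0.2153,1.2672]
def st(m=""): print(m,"t",round(ctrl.get_time_s(),2),"tcp",np.array(ctrl.get_tcp_pos()),"F",np.array(ctrl.get_force()).round(1),"w",round(ctrl.get_grip_width(),3),"gf",round(ctrl.get_grip_force(),1))
def opts(p,yaw): return [(round(y,2),None if q is None else np.array(q).round(2).tolist()) for y in (yaw-PI,yaw,yaw+PI) for q in [ctrl.ik(p,[PI,0,y])]]
E
python3 - <<'E'
from h import *
print(opts([*KNIFE[:2],.15],KNIFE[2]))
b=w(TRAY,[[-.036,.038,0]])[0]; print(b); print(opts([b[0],b[1],.15],TRAY[2]))
for a in(0,.5,1,1.5,1.75):
    g=[GATE[0],GATE[1],GATE[2]+a]; p=w(g,[[-.04,.127,.114-.019]])[0]; print(a,p,opts(p,g[2]))
E
```

```text
[(-3.34, [-0.13, -0.27, 2.02, 0.0, 1.39, -1.51]), (-0.2, [-0.13, -0.27, 2.02, -0.0, 1.39, 1.63]), (2.94, [-0.13, -0.27, 2.02, 0.0, 1.39, -1.51])]
[ 0.4252 -0.301   0.    ]
[(-1.64, [-0.71, -0.03, 1.8, -0.0, 1.37, 2.49]), (1.5, [-0.71, -0.03, 1.8, 0.0, 1.37, -0.65]), (4.65, [-0.71, -0.03, 1.8, -0.0, 1.37, 2.49])]
0 [0.5118 0.2151 0.095 ] [(-1.87, [0.31, 0.12, 1.76, 0.0, 1.27, -2.53]), (1.27, [0.31, 0.12, 1.76, -0.0, 1.27, 0.61]), (4.41, [0.31, 0.12, 1.76, 0.0, 1.27, -2.53])]
0.5 [0.5282 0.1513 0.095 ] [(-1.37, None), (1.77, [0.19, 0.1, 1.77, -0.0, 1.26, -0.01]), (4.91, None)]
1 [0.5732 0.1031 0.095 ] [(-0.87, [0.09, 0.19, 1.68, -0.0, 1.27, 2.54]), (2.27, [0.09, 0.19, 1.68, 0.0, 1.27, -0.61]), (5.41, [0.09, 0.19, 1.68, -0.0, 1.27, 2.54])]
1.5 [0.6358 0.0825 0.095 ] [(-0.37, [0.05, 0.34, 1.5, -0.0, 1.3, 1.99]), (2.77, [0.05, 0.34, 1.5, 0.0, 1.3, -1.15]), (5.91, [0.05, 0.34, 1.5, -0.0, 1.3, 1.99])]
1.75 [0.6689 0.0843 0.095 ] [(-0.12, [0.05, 0.42, 1.4, -0.0, 1.32, 1.74]), (3.02, [0.05, 0.42, 1.4, 0.0, 1.32, -1.4]), (6.16, [0.05, 0.42, 1.4, -0.0, 1.32, 1.74])]
```

Run:
```python
from h import *
k=KNIFE; o=[PI,0,k[2]]
ctrl.gripper_to(0.7,40)
ctrl.goto([k[0],k[1],.10],o); st()
print(ctrl.move_linear([k[0],k[1],.006],vel=.12,contact_N=6)); st("down")
ctrl.gripper_to(0.0,40); st("grip")
ctrl.move_linear([k[0],k[1],.12],vel=.12); st("up")
b=w(TRAY,[[-.036,.038,0]])[0]
ctrl.goto([b[0],b[1],.12],[PI,0,TRAY[2]]); st("over")
import cv2
a=ctrl.camera("top")[200:320,270:450]; s=ctrl.camera("side")[180:310,220:420]
a=cv2.resize(a,None,fx=4,fy=4,interpolation=2)[:300*2]; s=cv2.resize(s,(720,468),interpolation=2)
cv2.imwrite("pics/over_top.png",a); cv2.imwrite("pics/over_side.png",s)
```

```text
t 2.63 tcp [ 0.4384 -0.0069  0.1003] F [0.2 0.7 0.6] w 0.706 gf 0.0
False
down t 3.57 tcp [ 0.4387 -0.0074  0.0067] F [ 0.   0.4 -0.1] w 0.698 gf 0.0
grip t 3.96 tcp [ 0.4389 -0.0076  0.0071] F [-1.9 -0.3  6.5] w 0.314 gf 39.0
up t 5.06 tcp [ 0.4374 -0.0073  0.119 ] F [ 0.1  0.  -1.5] w 0.316 gf 39.0
over t 7.03 tcp [ 0.4252 -0.3006  0.1198] F [ 0.8 -0.8 -1.2] w 0.314 gf 39.0
```

View pics/over_side.png

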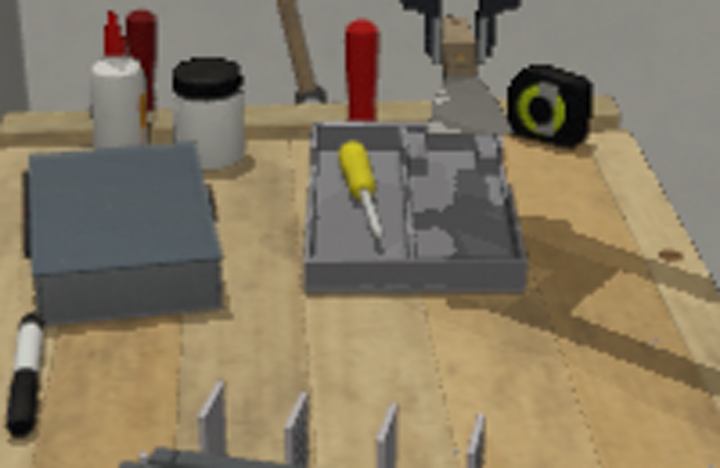

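The knife is held level above the tray, with the blade edge in the crop from about (431,124) to (506,131). I'll compare that with the prediction, then lower it.

Run:
```python
from h import *
b=w(TRAY,[[-.036,.038,0]])[0]; p=[b[0],b[1],TRAY[2]]
u=proj("side",w(p,[[.147,.03,.123],[.147,-.03,.123],[.147,0,.123]])); print((u-[220,180])*3.6)
ctrl.move_linear([b[0],b[1],.030],vel=.12); st()
print(ctrl.move_linear([b[0],b[1],.0105],vel=.03,contact_N=4)); st("down")
import cv2
a=ctrl.camera("top")[205:310,280:450]; s=ctrl.camera("side")[195:275,290:400]
cv2.imwrite("pics/dn.png",np.vstack([cv2.resize(s,(410*800//410,300),interpolation=2),cv2.resize(a,(800,300),interpolation=2)]))
```

```text
[[511.7947 131.9163]
 [425.997  132.1711]
 [468.8946 132.0437]]
 t 8.03 tcp [ 0.4257 -0.3014  0.0308] F [ 0.1  0.4 -1.2] w 0.313 gf 39.0
True
down t 8.61 tcp [ 0.425  -0.3008  0.0121] F [-0.9  1.1  6.3] w 0.319 gf 40.0
```

View pics/dn.png

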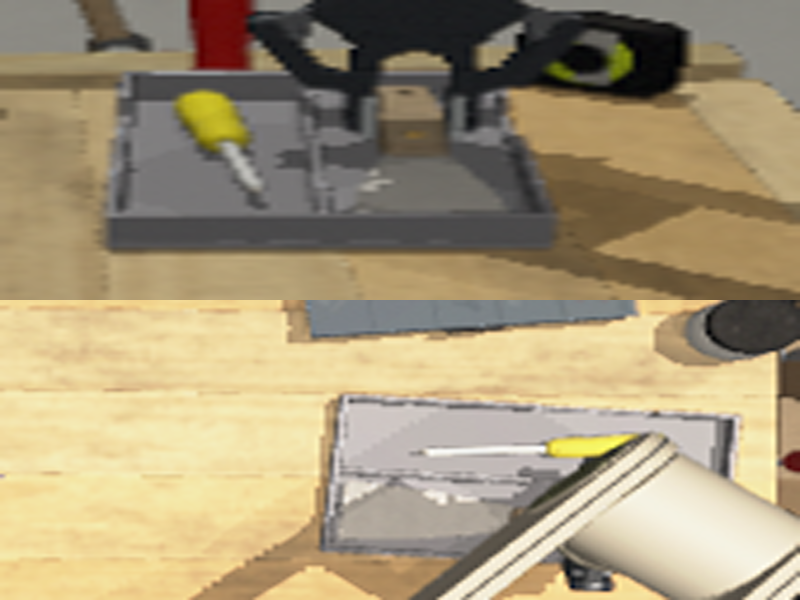

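Contact came at 12.1 mm, exactly the expected height. The blade lies in the wide end and the handle is centred in the lane, so I'll release it and go to the safety catch.

Run:
```python
from h import *
b=w(TRAY,[[-.036,.038,0]])[0]
ctrl.gripper_to(0.46,20); st("rel")
ctrl.move_linear([b[0],b[1],.13],vel=.15); st("up")
o=[PI,0,GATE[2]]; p=w(GATE,[[-.04,.037,.097]])[0]
ctrl.goto([p[0],p[1],.22],o); ctrl.gripper_to(.85,20); st("over safety")
import cv2
cv2.imwrite("pics/kit.png",np.vstack([cv2.resize(ctrl.camera("side")[195:275,290:400],(800,300),interpolation=2),cv2.resize(ctrl.camera("top")[205:310,280:450],(800,300),interpolation=2)]))
```

```text
rel t 8.98 tcp [ 0.4242 -0.3002  0.0112] F [ 0.6 -0.3 -0.3] w 0.457 gf 0.0
up t 9.93 tcp [ 0.4246 -0.3005  0.1288] F [ 0.5 -0.3  0.3] w 0.459 gf 0.0
over safety t 12.26 tcp [0.5978 0.1879 0.22  ] F [-0.5  1.1  0.1] w 0.851 gf 0.0
```

View pics/kit.png

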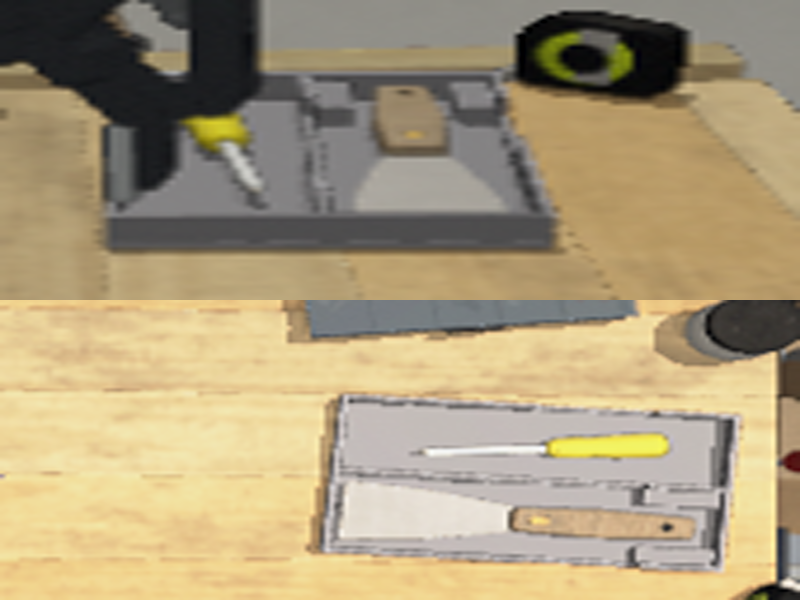

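The knife lies flat in its compartment, with the blade wide-left and the handle end between the shoulders; the tray hasn't moved. Next I'll squeeze the safety catch.

Run:
```python
from h import *
o=[PI,0,GATE[2]]; p=w(GATE,[[-.04,.037,.097]])[0]
hit=ctrl.move_linear(p,vel=.1,contact_N=6); st(f"down {hit}")
if not hit:
    for x in(.7,.55,.45,.36):
        ctrl.gripper_to(x,20); st(x)
```

```text
down False t 13.74 tcp [0.5984 0.1883 0.098 ] F [-0.5  0.6 -0.4] w 0.852 gf 0.0
0.7 t 14.03 tcp [0.5979 0.1883 0.0974] F [-0.6 -0.4  0.1] w 0.7 gf 0.1
0.55 t 14.31 tcp [0.5977 0.1883 0.0972] F [-2.5  0.6  2.8] w 0.551 gf 1.4
0.45 t 14.56 tcp [0.5978 0.1883 0.0971] F [-1.5  1.   2.5] w 0.449 gf 1.3
0.36 t 14.78 tcp [0.5978 0.1883 0.0972] F [-1.2  1.1  4.7] w 0.418 gf 21.2
```

Run:
```python
from h import *
o=[PI,0,GATE[2]]; p=ctrl.get_tcp_pos()
ctrl.gripper_to(.82,30); st("open")
ctrl.move_linear([p[0],p[1],.19],vel=.15)
q=w(GATE,[[-.04,.127,.097]])[0]
ctrl.move_linear([q[0],q[1],.19],vel=.15)
hit=ctrl.move_linear(q,vel=.1,contact_N=6); st(f"down {hit}")
if not hit:
    for x in(.6,.5,.36):
        ctrl.gripper_to(x,30); st(x)
```

```text
open t 15.21 tcp [0.5978 0.188  0.0968] F [-0.2 -0.2  1. ] w 0.82 gf 0.0
down False t 17.81 tcp [0.5125 0.2153 0.0979] F [ 0.4 -0.2  0.3] w 0.819 gf 0.0
0.6 t 18.13 tcp [0.5116 0.2154 0.0974] F [-4.9  0.5  4.2] w 0.597 gf 2.5
0.5 t 18.38 tcp [0.5113 0.2154 0.0971] F [-6.   1.6  4.3] w 0.497 gf 3.1
0.36 t 18.62 tcp [0.5135 0.2155 0.0978] F [ 5.4  2.1 -0. ] w 0.382 gf 34.4
```

The bolt is fully squeezed, so I'll swing the gate along its arc.

Run:
```python
from h import *
off=None
a=0
while a<1.7:
    a=min(a+.1,1.72); g=[GATE[0],GATE[1],GATE[2]+a]; q=w(g,[[-.04,.127,.097]])[0]
    ctrl.move_linear(q,vel=.05,ori=[PI,0,g[2]])
    F=np.array(ctrl.get_force()); c,s=np.cos(g[2]),np.sin(g[2])
    print(round(a,2),"Fgate(x,y,z)",np.array([c*F[0]+s*F[1],-s*F[0]+c*F[1],F[2]]).round(1),"Mz",round(ctrl.get_wrist_torque()[2],2),"w",round(ctrl.get_grip_width(),3),"t",round(ctrl.get_time_s(),1))
    if np.linalg.norm(F)>35 or ctrl.get_grip_width()<.33: print("STOP");break
st()
import cv2
cv2.imwrite("pics/g.png",np.vstack([cv2.resize(ctrl.camera("side")[180:480,130:430],(400,400),interpolation=2),cv2.resize(ctrl.camera("top")[150:300,90:390],(400,200),interpolation=2)]))
```

```text
0.1 Fgate(x,y,z) [ 4.4 -5.4 -1.4] Mz 0.27 w 0.379 t 19.0
0.2 Fgate(x,y,z) [ 4.6 -4.8 -0.7] Mz 0.3 w 0.38 t 19.5
0.3 Fgate(x,y,z) [ 5.5 -4.5 -0. ] Mz 0.22 w 0.38 t 19.9
0.4 Fgate(x,y,z) [ 4.6 -5.7 -0.8] Mz 0.25 w 0.379 t 20.3
0.5 Fgate(x,y,z) [ 4.5 -6.4  0.3] Mz 0.28 w 0.377 t 20.7
0.6 Fgate(x,y,z) [ 4.6 -7.1 -1. ] Mz 0.22 w 0.381 t 21.1
0.7 Fgate(x,y,z) [ 5.4 -7.3 -0.3] Mz 0.19 w 0.377 t 21.5
0.8 Fgate(x,y,z) [ 4.2 -6.2  0.5] Mz 0.15 w 0.377 t 22.0
0.9 Fgate(x,y,z) [ 5.5 -6.5  1.8] Mz 0.15 w 0.382 t 22.4
1.0 Fgate(x,y,z) [ 3.  -7.4  1.9] Mz 0.18 w 0.379 t 22.8
1.1 Fgate(x,y,z) [ 0.9 -8.8 -0.6] Mz 0.46 w 0.377 t 23.2
1.2 Fgate(x,y,z) [ 4.6 -6.9  1.9] Mz 0.01 w 0.379 t 23.6
1.3 Fgate(x,y,z) [ 4.8 -6.8  2.7] Mz 0.02 w 0.385 t 24.0
1.4 Fgate(x,y,z) [ 3.9 -7.5  4.3] Mz 0.02 w 0.384 t 24.5
1.5 Fgate(x,y,z) [ 3.2 -6.5  4.1] Mz 0.05 w 0.378 t 24.9
1.6 Fgate(x,y,z) [ 4.3 -6.8  5.4] Mz -0.01 w 0.38 t 25.3
1.7 Fgate(x,y,z) [ 3.  -5.7  4.5] Mz -0.01 w 0.376 t 25.7
 t 25.71 tcp [0.663  0.0846 0.0978] F [-1.9  6.1  4.5] w 0.376 gf 34.4
```

View pics/g.png

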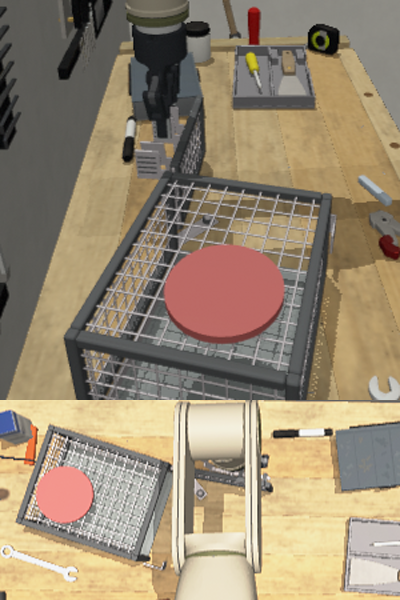

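The gate stands wide open at about 1.7 rad with the bolt catch still gripped, and the tray and the other things are in place. I'll hand in the job.

Run:
```python
from h import *
ctrl.pause(.5); st(); print(np.array(ctrl.get_ee_rot())-[0,0,GATE[2]]); print(ctrl.close_job())
```

```text
t 26.31 tcp [0.6628 0.0846 0.0978] F [-2.3  5.7  4.5] w 0.377 gf 34.4
[3.14   0.001  1.7008]
the job is handed in; nothing more can be done
None
```

The putty knife lies flat in its compartment, blade in the wide end. The safety catch and bolt were squeezed in order, and I handed in the job at 26.3 s with the gripper still holding the gate open at about 1.7 rad.

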